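Nudge a face plate onto the locating pins of an assembly nest

TASK

The blue instrument face plate has been left lying askew on the tips of the two brass locating pins of the assembly nest. With the fingertips or the outside of the fingers, push it up to the yellow back stop and nudge it sideways until both of its round holes drop over the pins and it lies flat on the nest. Only push it: do not pick it up or tip it over, and leave the screwdriver, the orange tray and the jar where they are.

Things in the scene. Friction and masses are not known exactly. Their poses are not given: they have to be found in the camera images.
- nest: fixed assembly nest: dark steel block, 30 mm high, with two brass pins and a yellow back stop on top. Origin on the bench (z = 0) midway between the pins; z up, x from the open front towards the stop, y along the line of the pins. The block spans x -66 to +48 mm and y -60 to +60 mm; its front and both y sides are open. Its place varies (about 7 cm in x, 22 cm in y, 0.4 rad either way)
- stop_face (a point): middle of the top edge of the back stop's flat front face: 36 mm in x from the nest's origin, 52 mm above the bench. The stop is a wall 120 mm long (y), 12 mm thick, rising 22 mm from the block's top
- pin_left (a point): centre of the tip of the pin on the nest's +y side, at (0, +40 mm), 39 mm above the bench. Each pin is 10 mm in diameter and stands 9 mm above the block's top, the upper 4 mm tapering to a flat tip of 5 mm
- pin_right (a point): the same for the pin on the nest's -y side, at (0, -40 mm)
- plate: loose blue aluminium face plate, 110 mm (its x) by 160 mm (its y) by 8 mm, 0.26 to 0.46 kg, smooth: a few newtons slide it. Origin: centre of its underside, z to its upper side. Seated, it lies flat with its axes along the nest's, origin at (-20, 0, 30) mm in the nest's frame, back edge 1 mm from the stop, overhanging the block 9 mm at the front and 20 mm at each y end, the pins 1 mm proud of its top
- plate_center (a point): centre of the plate, 4 mm above its origin. At the start it is 12 to 22 mm short of its seat (towards the nest's -x), 13 to 32 mm off to the nest's +y side and turned up to 0.1 rad; it rests on the pin tips and the block's front edge, leaning about 0.14 rad, front edge low (its underside there 25 to 29 mm above the bench)
- hole_left (a point): centre of the upper mouth of the plate's round through-hole on its +y side: 13 mm in diameter, at (+20, +40) mm in the plate's frame. The plate's rectangular display window (25 by 61 mm, centred at (-8, 0) mm) has no part in the fit
- hole_right (a point): the same for the round hole on its -y side, at (+20, -40) mm in the plate's frame. While the plate leans, a sideways push at the middle of its y end lets its front lag and turns it away from the stop; pushed 30 mm nearer its front edge it stays square against the stop. Over the pins it drops by itself
- driver: screwdriver 170 mm long lying on the bench beside the nest (its +y side), to be left alone; origin at the middle of its underside
- tray: orange plastic parts tray, 100 x 80 x 35 mm, on the bench at the nest's -y side, to be left alone; origin at the centre of its underside
- jar: small pale closed jar with a black cap, 48 mm in diameter, 60 mm high, on the bench behind the back stop, to be left alone; origin at the centre of its underside
Mind the look-alikes: they are no part of the job. There is more than one size of the nest; the job needs the largest.

How it is judged (in metres and radians):
At the end, for the whole second after the job is handed in: Both holes of the plate are over their pins (each within 3 mm of its pin's axis), the plate lies flat on the nest's block (within 1.5 mm of its top and 0.025 rad of level) and is at rest (horizontal distance between hole_left and pin_left below 0.003 m and horizontal distance between hole_right and pin_right below 0.003 m and z of plate in the frame of nest below 0.0315 m and angle between plate's own z axis and vertical below 0.025 rad and linear speed of plate below 0.01 m/s); the robot touches nothing.
It fails at once if the plate is lifted (its centre more than about 18 mm above its seated height) (height (world z) of plate_center above 0.052 m).
It fails at once if the plate is tipped over or stood up (more than 0.4 rad) (angle between plate's own z axis and vertical above 0.4 rad).
It fails at once if the plate is knocked off the nest (height (world z) of plate_center below 0.022 m).
It fails at once if the screwdriver, the tray or the jar is moved by more than 15 mm (distance of any of driver, tray, jar from where it was at the start of the episode above 0.015 m).
It also fails if it takes over 48 s, if anything falls off the work surface, if the arm or the gripper's body presses on something with over 40 N, if the wrist force passes 120 N, or if a joint passes its speed limit or range.

ROBOT

A 6-joint arm with a two-finger parallel gripper is mounted at the origin on the work surface. World frame = base frame: x ahead of the robot, y to its left, z up, the work surface at z = 0. Lengths are in mm, angles in degrees, forces in N, time in s.
With the tool pointing down it reaches from about 350 to 850 mm from the base axis. Payload 8.1 kg.
Tool frame: the origin (TCP) lies midway between the tips of the shut fingers; the grasp point (between the pads) lies 19 mm behind it (r.tcp_to_grasp is the distance from the TCP to the grasp point, in mm); z points along the fingers, y is the direction in which the jaws open and shut (so a half turn about z gives the same grasp; the last joint's range is limited). The gripper opens to 85 mm and grips with 20 to 120 N. Pads are 22 mm wide; open, the fingers measure 114 mm over their backs; the gripper's body (76 mm by 85 mm) begins 54 mm behind the grasp point. The pads swing forward as they close: fully open they stand 13 mm farther back than shut.
Start: joints at [-74.336, 7.471, 85.268, -0, 87.261, -4.893], TCP at [210.711, -561.788, 198.892] pointing down, gripper open.
Joint ranges: [-169.43, 169.43], [-51.17, 129.36], [1.28, 143.12], [-76.62, 256.62], [0, 156.53], [-152.29, 152.29]. Speed limits (degrees/s): [136.94, 136.94, 159.86, 180, 180, 180].

INTERFACE

Orientations are given as [roll, pitch, yaw] about the fixed x, y, z axes, in that order (R = Rz(yaw) Ry(pitch) Rx(roll)).
In Python, from bench import r gives the robot as it stands.
- The arm moves only by the tool jog_arm, never from a script. Its argument "targets" is a list of rows, each a list of 7 numbers: the shift along the tool's x, y, z in m, then the turn, a rotation vector about the tool's x, y, z in rad, then the closure, from 0 (fully open) to 1 (shut). In form: [[dx, dy, dz, wx, wy, wz, claw], ...]. A call has 1 to 5 rows; each row is the pose to reach, as a shift and turn from the pose commanded when the call began, along the tool's axes at that moment; what a row does not reach only later rows make up. A row lasts 1/12 s, in which the tool goes at most 41.7 mm and 7.16 degrees, less where a joint would pass 70% of its speed; a pose out of reach is approached as far as the arm can. A call with a gripper value outside its range is refused whole. The fingers move at their own pace and stop on an object; "newtons" is the grip in N (left out, the last holds). Time passes only in rows, so rows that repeat a pose let the fingers close. It gives the time, the measured TCP pose, the force and the opening at its end, in the units of the state.
- r.sense(): the state, without advancing time (a new reading comes with each control period).
- r.snapshot(name): name is "scene" or "top"; returns a dict with "pixels" (480x640x3 uint8, red, green, blue), "fx", "fy", "cx", "cy" (pixels), "dist" ([k1, k2, p1, p2, k3] as OpenCV has them; the pictures are not rectified), "origin" and "attitude" of the camera in the world. Camera axes: x right, y down, z forward; pixel columns grow to the right and rows downward; lengths in mm; the calibration is good to about 2 mm. A picture is of the moment at which its call begins. There is no depth.
- r.hand_in(): hands the job in, once; it reports no verdict.
The state is a dict: "time": time; "joint_pos": joint angles; "qd": joint speeds; "joint_efforts": joint torques, N m; "tool_pos": TCP position; "tcp_rot": TCP orientation; "ft_force": force on the tool from outside, world axes, zero at the start; "wrist_torque": the same for the moment, N m; "finger_gap": finger opening in mm.
Only numpy, scipy, OpenCV 4.12 (cv2) and the standard library are available. Lean on these libraries where they do the work, as an engineer would, in place of code of your own. Each camera call takes 0.05 s, during which the arm holds its last target.

## Working session

There is one attempt and no reset: what is moved stays moved. The work goes in short steps, Python scripts to look and compute and a tool call to move; the robot and the scene stay as the last step left them, time stands still between calls to the robot, and variables do not carry over. Pictures are saved under pics/ and viewed, and the job is handed in when it is done.

Besides the shell and the picture viewer there is one more tool, called after ">>>" by a JSON object that holds its "method" and its "body". jog_arm: Moves the arm, as the interface text tells. Its arguments: {"type":"object","properties":{"targets":{"type":"array","items":{"type":"array","items":{"type":"number"}}},"newtons":{"type":"number"}},"required":["targets"]}

```bash
ls; mkdir -p pics; python3 - <<'E'
from bench import r
import cv2,json
print(r.sense())
for n in("scene","top"):
    s=r.snapshot(n); cv2.imwrite(f"pics/{n}0.png",s["pixels"][:,:,::-1])
    print({k:v for k,v in s.items() if k!="pixels"})
E
```

```text
pics
{'time': 0.0, 'joint_pos': array([-7.43356381e+01,  7.51779562e+00,  8.53298140e+01, -5.61478591e-04,
        8.72591160e+01, -4.89042826e+00]), 'qd': array([-0.02050103,  0.04782781,  0.05708452, -0.01885869, -0.07062401,
       -0.00511833]), 'joint_efforts': array([ 4.37448443e-04, -5.69396496e+01, -5.00555241e+01, -4.04028742e-04,
        1.45590454e-02, -6.20222158e-05]), 'tool_pos': array([ 210.54163327, -561.20400716,  197.81132129]), 'tcp_rot': array([-1.79893615e+02, -8.53966147e-03,  2.05548096e+01]), 'ft_force': array([-0.39910146,  0.32906185, -0.58631455]), 'wrist_torque': array([-0.03921165,  0.03697293, -0.01916468]), 'finger_gap': 85.24965220150278}
{'fx': 513.9597347010066, 'fy': 513.9597347010066, 'cx': 317.9070871378563, 'cy': 239.19270037408236, 'dist': array([-0.14983117,  0.        ,  0.        ,  0.        ,  0.        ]), 'origin': array([795.95876903, 502.79170545, 808.74004082]), 'attitude': array([-1.45260968e+02,  1.24558840e-01,  1.52459778e+02])}
{'fx': 566.3600257553619, 'fy': 566.3600257553619, 'cx': 325.41443023478155, 'cy': 231.57126899951868, 'dist': array([-0.11072608,  0.        ,  0.        ,  0.        ,  0.        ]), 'origin': array([ 325.4911515 ,   19.52547831, 1245.93741811]), 'attitude': array([-1.68608319e+02, -5.99988494e-02, -8.91121060e+01])}
```

View pics/scene0.png

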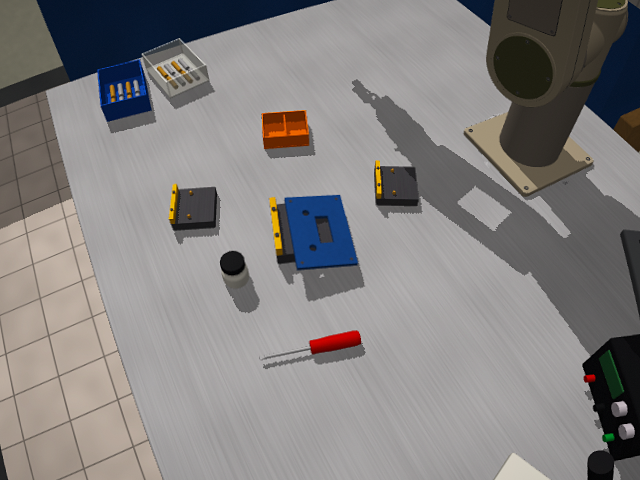

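View pics/top0.png

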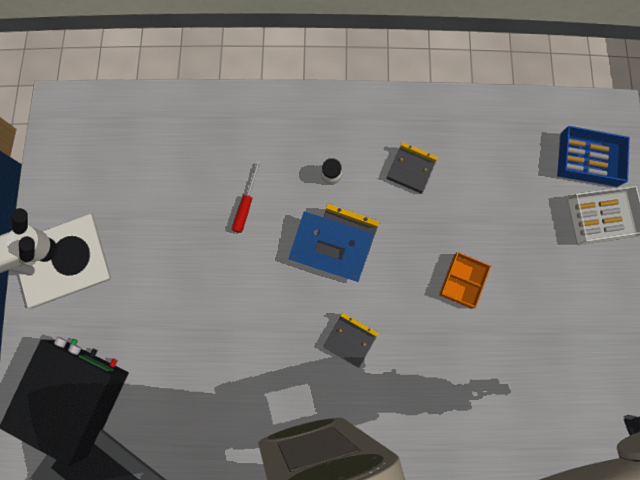

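```bash
python3 - <<'E'
import cv2
a=cv2.imread("pics/top0.png")[190:295,270:400]; cv2.imwrite("pics/top0z.png",cv2.resize(a,None,fx=6,fy=5.7,interpolation=cv2.INTER_CUBIC))
a=cv2.imread("pics/scene0.png")[180:280,255:370]; cv2.imwrite("pics/scene0z.png",cv2.resize(a,None,fx=6,fy=6,interpolation=cv2.INTER_CUBIC))
E
```

```text
(no output)
```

View pics/top0z.png

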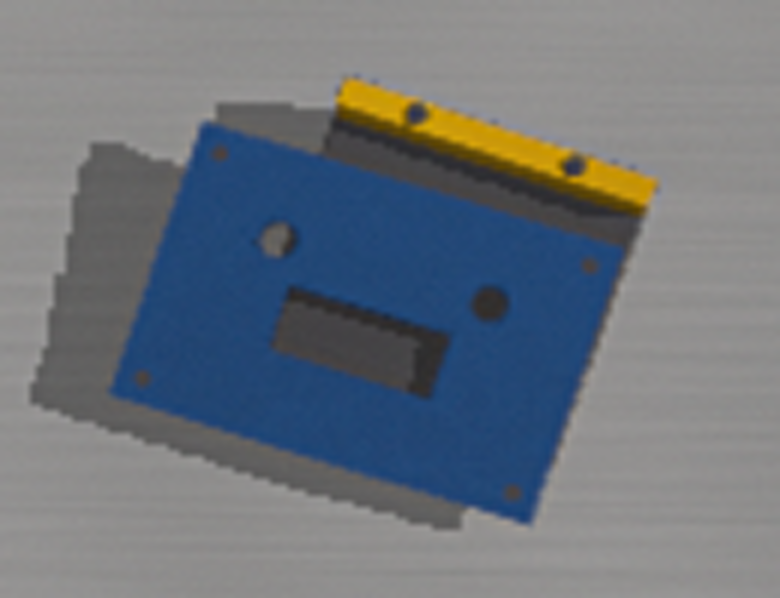

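View pics/scene0z.png

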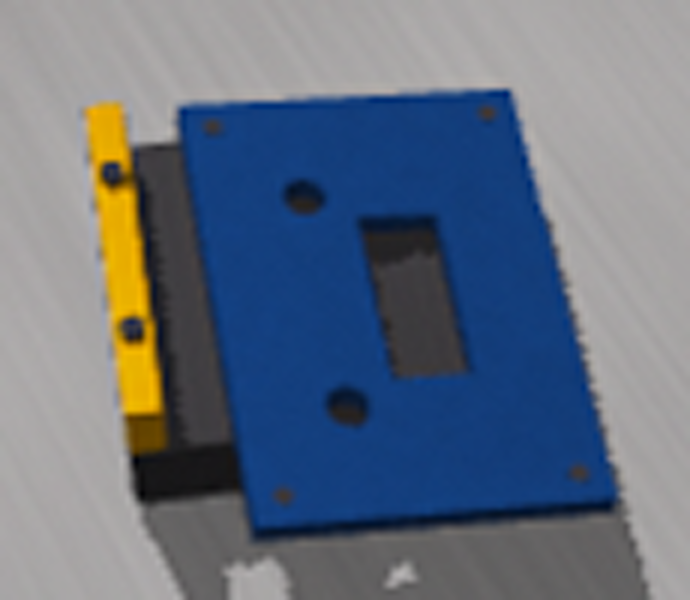

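```bash
cat > h.py <<'E'
import numpy as np, cv2
from scipy.spatial.transform import Rotation as R
from scipy.optimize import least_squares
def proj(s,P):
    Rw=R.from_euler('xyz',s["attitude"],degrees=True).as_matrix()
    pc=(np.atleast_2d(P)-s["origin"])@Rw
    K=np.array([[s["fx"],0,s["cx"]],[0,s["fy"],s["cy"]],[0,0,1]])
    return cv2.projectPoints(pc,np.zeros(3),np.zeros(3),K,s["dist"])[0][:,0]
def unz(p,ox,oy,fx,fy): p=np.array(p,float); return (p+.5)/[fx,fy]-.5+[ox,oy]
def nestT(q,P): # q x,y,yaw
    return R.from_euler('z',q[2]).apply(P)+[q[0],q[1],0]
def plateT(q,P): return R.from_euler('ZYX',[q[3],q[4],q[5]]).apply(P)+q[:3]
NC=np.array([[48,60,52],[48,-60,52],[36,60,52],[36,-60,52]],float)
PC=np.array([[55,80,8],[55,-80,8],[-55,80,8],[-55,-80,8],[20,40,8],[20,-40,8]],float)
E
cat > caminfo.py <<'E'
E
python3 - <<'E'
from h import *; from bench import r
T=r.snapshot("top");S=r.snapshot("scene")
zt=lambda p:unz(p,270,190,6,5.7); zs=lambda p:unz(p,255,180,6,6)
nt=zt([(343,78),(658,183),(337,110),(645,212)]); ns=zs([(122,418),(85,105),(162,413),(122,100)])
pt=zt([(205,122),(627,245),(112,393),(530,523),(278,240),(490,304)]); ps=zs([(252,524),(180,108),(615,495),(510,90),(349,406),(305,197)])
f=lambda q:np.r_[(proj(T,nestT(q,NC))-nt).ravel(),(proj(S,nestT(q,NC))-ns).ravel()]
n=least_squares(f,[450,0,-0.3]);q=n.x;print("nest",q,np.round(n.fun.reshape(-1,2),1).tolist())
f=lambda q:np.r_[(proj(T,plateT(q,PC))-pt).ravel(),(proj(S,plateT(q,PC))-ps).ravel()]
m=least_squares(f,[450,0,32,q[2],0.14,0]);p=m.x;print("plate",p,np.round(m.fun.reshape(-1,2),1).tolist())
W=plateT(p,PC); inv=lambda P:R.from_euler('z',-q[2]).apply(P-[q[0],q[1],0])
print(np.round(inv(W),1)); print("dyaw",p[3]-q[2])
print("corners world",W.round(1).tolist())
# jar, driver, tray
def ray(s,u,z):
    K=np.array([[s["fx"],0,s["cx"]],[0,s["fy"],s["cy"]],[0,0,1]])
    d=cv2.undistortPoints(np.array([[u]],float),K,s["dist"])[0,0]
    d=R.from_euler('xyz',s["attitude"],degrees=True).apply([*d,1]); o=s["origin"]; return o+d*(z-o[2])/d[2]
for nme,u,z in [("jarcap",(332,168),60),("drv tip",(258,164),8),("drv end",(237,232),12),("drv hr",(247,197),15),("drv hl",(233,230),15),("tray1",(456,253),35),("tray2",(489,263),35),("tray3",(442,294),35),("tray4",(473,307),35)]:
    w=ray(T,u,z); print(nme,w.round(),inv(w).round())
E
```

```text
nest [ 5.65607461e+02 -2.12209921e+01 -3.33252817e-01] [[0.1, -0.8], [-0.2, -0.8], [-0.7, -1.4], [0.2, -0.8], [0.6, -0.7], [0.5, -0.4], [0.7, -0.7], [0.6, -0.3]]
plate [ 5.38315163e+02  9.36581139e+00  3.17459685e+01 -3.03793770e-01
 -1.36810081e-01  7.96883713e-03] [[0.1, -0.6], [-0.1, 0.5], [-0.3, -0.0], [0.4, 0.3], [0.3, -0.3], [0.1, -0.1], [0.3, 0.2], [-0.5, -0.2], [0.6, 0.2], [0.0, 0.0], [-0.1, -0.2], [-0.0, 0.1]]
[[ 15.1 101.4  47.8]
 [ 20.  -58.5  46.5]
 [-93.8  98.2  32.8]
 [-88.9 -61.7  31.5]
 [-18.3  60.4  42.7]
 [-15.9 -19.5  42.1]]
dyaw 0.029459046512408438
corners world [[613.1, 69.7, 47.8], [565.4, -83.0, 46.5], [509.1, 102.3, 32.8], [461.4, -50.4, 31.5], [568.1, 41.9, 42.7], [544.2, -34.5, 42.1]]
jarcap [707.  10.  60.] [123.  75.  60.]
drv tip [730. 179.   8.] [ 90. 243.   8.]
drv end [570. 219.  12.] [-74. 228.  12.]
drv hr [650. 200.  15.] [  8. 236.  15.]
drv hl [574. 228.  15.] [-74. 238.  15.]
tray1 [ 526. -263.   35.] [  42. -241.   35.]
tray2 [ 505. -335.   35.] [  46. -317.   35.]
tray3 [ 437. -230.   35.] [ -53. -240.   35.]
tray4 [ 409. -297.   35.] [ -57. -312.   35.]
```

```bash
cat > go.py <<'E'
import sys
from h import *; from bench import r
Q=[565.6,-21.2,-0.3333]
s=r.sense(); p=s["tool_pos"]; Rc=R.from_euler('xyz',s["tcp_rot"],degrees=True)
n=R.from_euler('z',-Q[2]).apply(p-[Q[0],Q[1],0])
print("t",round(s["time"],2),"nest-frame tcp",n.round(1),"rot",s["tcp_rot"].round(2),"F",s["ft_force"].round(1),"gap",round(s["finger_gap"],1))
if len(sys.argv)>3:
    t=nestT(Q,np.array([float(a) for a in sys.argv[1:4]]))
    d=Rc.inv().apply(t-p)/1000
    w=(Rc.inv()*R.from_euler('xyz',[180,0,np.degrees(Q[2])],degrees=True)).as_rotvec()
    print("target",t.round(1),"d",d.round(4),"w",w.round(4))
E
python3 go.py -135 20 100
```

```text
t 0.2 nest-frame tcp [-158.7 -626.6  198.2] rot [-179.93   -0.     20.56] F [ 0.3 -0.3  0.1] gap 85.4
target [444.6  41.9 100. ] d [ 0.4309 -0.4826  0.0988] w [-1.200e-03  3.000e-04  6.921e-01]
```

>>> {"method": "jog_arm", "body": {"targets": [[0.431,-0.483,0.05,0,0,0.692,0],[0.431,-0.483,0.05,0,0,0.692,0],[0.431,-0.483,0.05,0,0,0.692,0],[0.431,-0.483,0.05,0,0,0.692,0],[0.431,-0.483,0.05,0,0,0.692,0]]}}

```text
time: 0.62
tool_pos: [285.1, -368.5, 182.5]
tcp_rot: [-180.0, 0.0, -15.2]
ft_force: [0.7, -0.2, -0.7]
finger_gap: 85.1
```

```bash
python3 go.py -135 20 100
```

```text
t 0.62 nest-frame tcp [-151.4 -420.   182.5] rot [-1.7997e+02  2.0000e-02 -1.5180e+01] F [ 0.7 -0.2 -0.7] gap 85.1
target [444.6  41.9 100. ] d [ 0.0465 -0.4378  0.0827] w [-0.0005  0.0003  0.0684]
```

>>> {"method": "jog_arm", "body": {"targets": [[0.046,-0.438,0.083,0,0,0.068,0],[0.046,-0.438,0.083,0,0,0.068,0],[0.046,-0.438,0.083,0,0,0.068,0],[0.046,-0.438,0.083,0,0,0.068,0],[0.046,-0.438,0.083,0,0,0.068,0]]}}

```text
time: 1.03
tool_pos: [357.8, -177.4, 144.3]
tcp_rot: [180.0, -0.0, -18.7]
ft_force: [0.7, 0.2, -0.0]
finger_gap: 85.2
```

```bash
python3 go.py -135 20 80
```

```text
t 1.03 nest-frame tcp [-145.3 -215.6  144.3] rot [ 1.7999e+02 -4.0000e-02 -1.8720e+01] F [ 0.7  0.2 -0. ] gap 85.2
target [444.6  41.9  80. ] d [ 0.0118 -0.2355  0.0642] w [ 0.0001 -0.0007  0.0066]
```

>>> {"method": "jog_arm", "body": {"targets": [[0.012,-0.235,0.044,0,0,0.006,0],[0.012,-0.235,0.044,0,0,0.006,0],[0.012,-0.235,0.044,0,0,0.006,0],[0.012,-0.235,0.044,0,0,0.006,0],[0.012,-0.235,0.044,0,0,0.006,0]]}}

```text
time: 1.45
tool_pos: [433.4, 13.3, 106.1]
tcp_rot: [-180.0, -0.1, -19.0]
ft_force: [1.4, -1.0, 0.9]
finger_gap: 85.7
```

```bash
cat >> h.py <<'E'
def ray(s,u,z):
    K=np.array([[s["fx"],0,s["cx"]],[0,s["fy"],s["cy"]],[0,0,1]])
    d=cv2.undistortPoints(np.array([[u]],float),K,s["dist"])[0,0]
    d=R.from_euler('xyz',s["attitude"],degrees=True).apply([*d,1]); o=s["origin"]; return o+d*(z-o[2])/d[2]
E
python3 go.py -135 20 80; python3 - <<'E'
from h import *; from bench import r
T=r.snapshot("top");cv2.imwrite("pics/top1.png",T["pixels"][:,:,::-1])
S=r.snapshot("scene");cv2.imwrite("pics/scene1.png",S["pixels"][:,:,::-1])
for u in [(344,314),(378,328),(323,346),(363,366)]:
    w=ray(T,u,30);print(w.round(),R.from_euler('z',.3333).apply(w-[565.6,-21.2,0]).round())
E
```

```text
t 1.45 nest-frame tcp [-136.2  -10.6  106.1] rot [-1.7999e+02 -5.0000e-02 -1.9030e+01] F [ 1.4 -1.   0.9] gap 85.7
target [444.6  41.9  80. ] d [ 0.0013 -0.0306  0.0261] w [-0.0001 -0.0009  0.0012]
[392. -20.  30.] [-165.  -56.   30.]
[363. -93.  30.] [-168. -134.   30.]
[324.  23.  30.] [-243.  -37.   30.]
[283. -61.  30.] [-254. -130.   30.]
```

View pics/scene1.png

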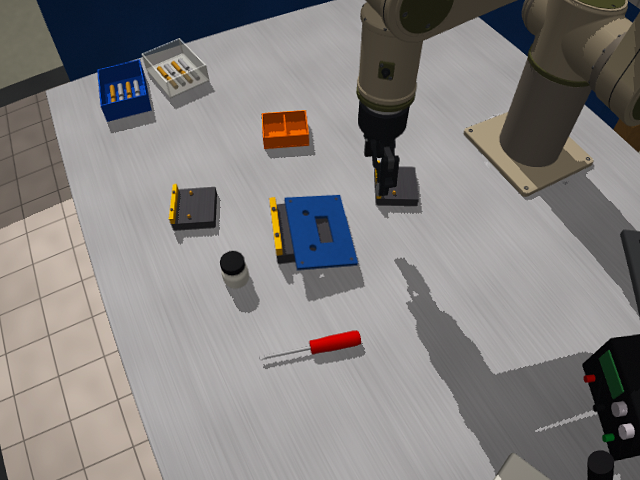

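```bash
python3 go.py -120 20 40
```

```text
t 1.55 nest-frame tcp [-137.7   -7.5  104.9] rot [-1.7991e+02  1.2000e-01 -1.8650e+01] F [-1.1 -0.6  0.5] gap 85.6
target [458.7  37.   40. ] d [ 0.018  -0.0272  0.0649] w [-0.0015  0.0021  0.0078]
```

>>> {"method": "jog_arm", "body": {"targets": [[0.018,-0.027,0.0,0,0,0.006,0],[0.018,-0.027,0.03,0,0,0.006,0],[0.018,-0.027,0.06,0,0,0.006,0],[0.018,-0.027,0.06,0,0,0.006,0],[0.018,-0.027,0.06,0,0,0.006,0]]}}

```text
time: 1.97
tool_pos: [456.6, 30.6, 44.8]
tcp_rot: [179.9, 0.3, -19.4]
ft_force: [-0.1, 0.2, 0.2]
finger_gap: 85.4
```

```bash
python3 go.py -115 20 4
```

```text
t 1.97 nest-frame tcp [-119.9   13.3   44.8] rot [179.91   0.27 -19.39] F [-0.1  0.2  0.2] gap 85.4
target [463.5  35.3   4. ] d [ 0.0051 -0.0067  0.0407] w [ 0.0016  0.0048 -0.0051]
```

>>> {"method": "jog_arm", "body": {"targets": [[0.002,-0.006,0.02,0,0,0,0],[0.004,-0.006,0.037,0,0,0,0],[0.004,-0.006,0.039,0,0,0,0],[0.004,-0.006,0.039,0,0,0,0]]}}

```text
time: 2.3
tool_pos: [464.6, 34.8, 8.1]
tcp_rot: [180.0, 0.0, -19.4]
ft_force: [-0.7, -0.5, -0.5]
finger_gap: 85.2
```

```bash
python3 go.py -115 20 4;  python3 - <<'E'
from h import *; from bench import r
S=r.snapshot("scene")["pixels"][150:290,255:440,::-1];cv2.imwrite("pics/s2.png",cv2.resize(S,None,fx=4.2,fy=4.2,interpolation=cv2.INTER_CUBIC))
E
```

```text
t 2.3 nest-frame tcp [-113.7   19.8    8.1] rot [ 1.7999e+02  2.0000e-02 -1.9410e+01] F [-0.7 -0.5 -0.5] gap 85.2
target [463.5  35.3   4. ] d [-0.0013 -0.0002  0.0041] w [ 0.0002  0.0003 -0.0055]
```

View pics/s2.png

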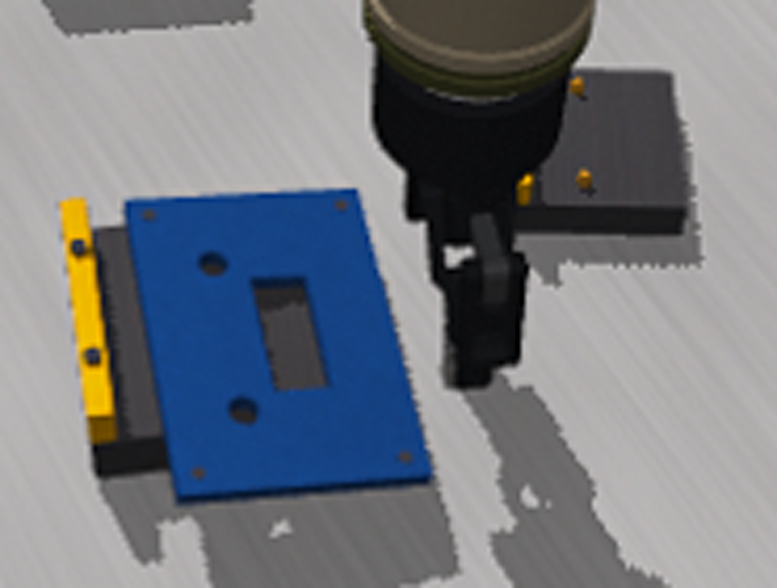

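>>> {"method": "jog_arm", "body": {"targets": [[0.002,0,0.003,0,0,0,0],[0.005,0,0.003,0,0,0,0],[0.008,0,0.003,0,0,0,0],[0.011,0,0.003,0,0,0,0],[0.014,0,0.003,0,0,0,0]]}}

```text
time: 2.77
tool_pos: [478.5, 30.4, 4.7]
tcp_rot: [-180.0, -0.0, -19.4]
ft_force: [0.8, 0.9, -0.6]
finger_gap: 85.1
```

>>> {"method": "jog_arm", "body": {"targets": [[0.002,0,0.0,0,0,0,0],[0.004,0,0.0,0,0,0,0],[0.005,0,0,0,0,0,0],[0.006,0,0,0,0,0,0],[0.007,0,0,0,0,0,0]]}}

```text
time: 3.18
tool_pos: [484.4, 28.2, 4.1]
tcp_rot: [180.0, 0.0, -19.4]
ft_force: [0.1, -0.2, 0.1]
finger_gap: 85.1
```

```bash
cat > look.py <<'E'
import sys
from h import *; from bench import r
T=r.snapshot("top")["pixels"][190:295,270:400,::-1];S=r.snapshot("scene")["pixels"][180:280,255:370,::-1]
T=cv2.resize(T,(520,420),interpolation=cv2.INTER_CUBIC);S=cv2.resize(S,(460,400),interpolation=cv2.INTER_CUBIC)
cv2.imwrite(f"pics/{sys.argv[1]}t.png",T);cv2.imwrite(f"pics/{sys.argv[1]}s.png",S)
E
python3 go.py -86 20 4; python3 look.py a
```

```text
t 3.18 nest-frame tcp [-92.9  20.1   4.1] rot [ 1.7999e+02  2.0000e-02 -1.9380e+01] F [ 0.1 -0.2  0.1] gap 85.1
target [490.9  25.8   4. ] d [0.0069 0.0001 0.0001] w [ 0.0001  0.0003 -0.0049]
```

View pics/as.png

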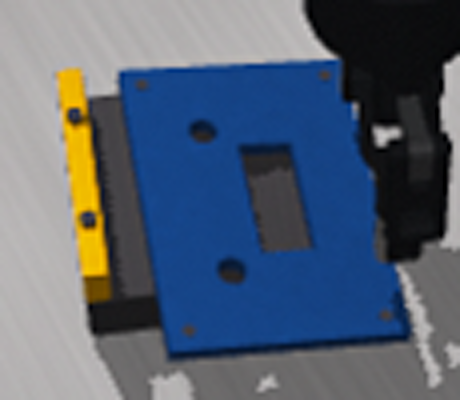

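View pics/at.png

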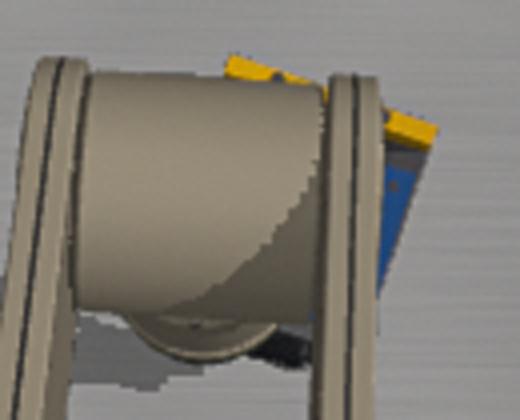

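>>> {"method": "jog_arm", "body": {"targets": [[0.001,0,0.0,0,0,0,0],[0.002,0,0.0,0,0,0,0],[0.003,0,0,0,0,0,0],[0.004,0,0,0,0,0,0],[0.005,0,0,0,0,0,0]]}}

```text
time: 3.7
tool_pos: [489.2, 26.5, 4.2]
tcp_rot: [-180.0, -0.0, -19.4]
ft_force: [-0.0, -0.9, 0.5]
finger_gap: 85.2
```

```bash

python3 go.py -86 20 4; python3 look.py b
```

```text
t 3.7 nest-frame tcp [-87.8  20.1   4.2] rot [-180.     -0.    -19.38] F [-0.  -0.9  0.5] gap 85.2
target [490.9  25.8   4. ] d [0.0018 0.0001 0.0002] w [-0.     -0.     -0.0049]
```

View pics/bs.png

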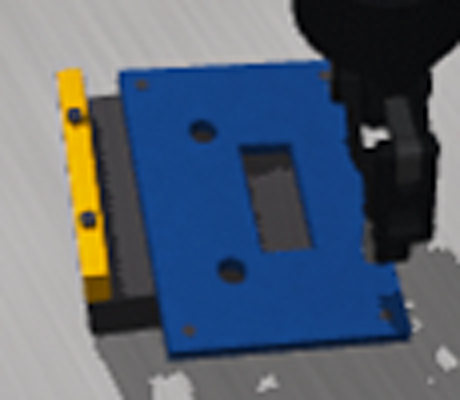

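```bash

python3 - <<'E'
from h import *; from bench import r
S=r.snapshot("scene");Q=[565.6,-21.2,-0.3333]
for z in (4,17,30,45):
  print(z,[((proj(S,nestT(Q,np.array([[x,y,z]],float)))[0]-[255,180])*4).round().tolist() for x,y in [(-99,62),(-77,62),(-99,77),(-77,77)]])
# frame of plate front edge
a=S["pixels"][180:280,300:380,::-1]; cv2.imwrite("pics/c.png",cv2.resize(a,None,fx=7.5,fy=6,interpolation=cv2.INTER_CUBIC))
E
```

```text
4 [[403.0, 296.0], [357.0, 302.0], [409.0, 323.0], [362.0, 329.0]]
17 [[405.0, 280.0], [358.0, 286.0], [411.0, 307.0], [364.0, 314.0]]
30 [[406.0, 265.0], [359.0, 271.0], [413.0, 292.0], [365.0, 298.0]]
45 [[408.0, 246.0], [360.0, 252.0], [415.0, 274.0], [366.0, 280.0]]
```

View pics/c.png

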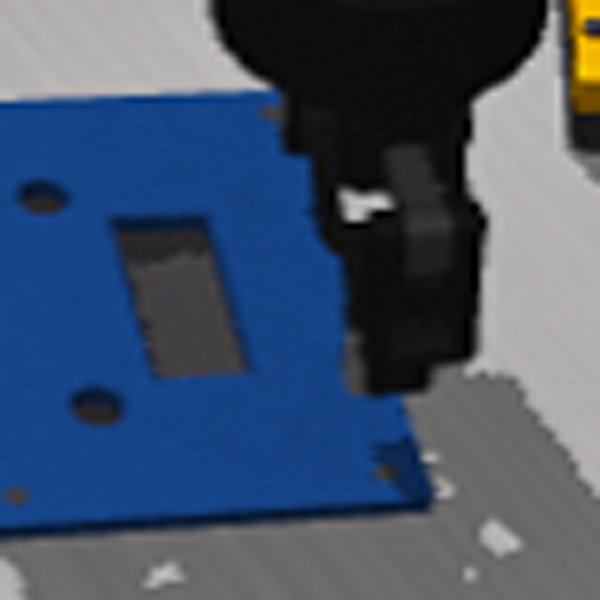

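>>> {"method": "jog_arm", "body": {"targets": [[-0.015,0,-0.01,0,0,0,0],[-0.028,0,-0.01,0,0,0,0.6],[-0.028,0,-0.01,0,0,0,0.6],[-0.028,0,-0.01,0,0,0,0.6],[-0.028,0,-0.01,0,0,0,0.6]]}}

```text
time: 4.27
tool_pos: [463.2, 35.7, 14.3]
tcp_rot: [-180.0, -0.0, -19.4]
ft_force: [0.2, -0.2, 0.1]
finger_gap: 38.8
```

```bash

python3 go.py -86 20 4; python3 - <<'E'
from h import *; from bench import r
S=r.snapshot("scene");Q=[565.6,-21.2,-0.3333]
a=S["pixels"][160:280,290:410,::-1].copy(); a=cv2.resize(a,None,fx=5,fy=5,interpolation=cv2.INTER_CUBIC)
for y in (3,37):
  for z in (14,22):
    for x in (-127,-105):
      u=(proj(S,nestT(Q,np.array([[x,y,z]],float)))[0]-[290,160])*5; cv2.circle(a,tuple(int(v) for v in u),2,(0,0,255) if z==14 else (0,255,0),-1)
cv2.imwrite("pics/d.png",a)
E
```

```text
t 4.27 nest-frame tcp [-115.3   20.3   14.3] rot [-1.7999e+02 -4.0000e-02 -1.9370e+01] F [ 0.2 -0.2  0.1] gap 38.8
target [490.9  25.8   4. ] d [0.0293 0.0002 0.0103] w [-0.0001 -0.0007 -0.0047]
```

View pics/d.png

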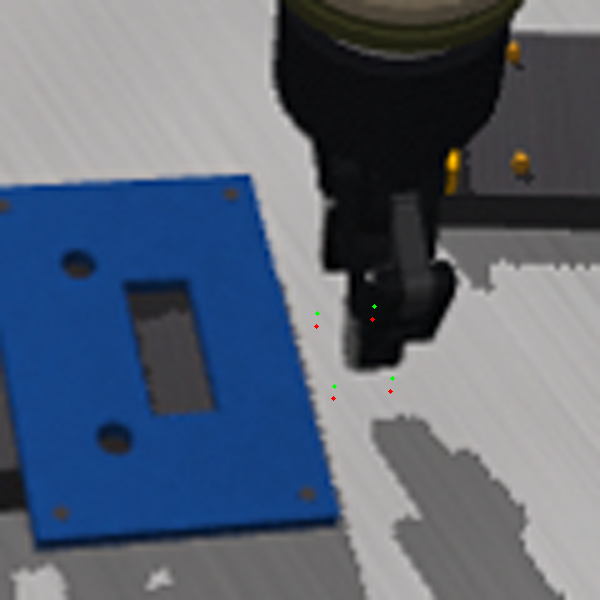

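>>> {"method": "jog_arm", "body": {"targets": [[0,0,-0.002,0,0,0,1],[0,0,-0.002,0,0,0,1],[0,0,-0.002,0,0,0,1],[0,0,-0.002,0,0,0,1]]}}

```text
time: 4.65
tool_pos: [462.9, 35.7, 16.2]
tcp_rot: [180.0, -0.0, -19.4]
ft_force: [-0.1, 0.1, -0.9]
finger_gap: -0.1
```

```bash

python3 go.py -86 20 4; python3 - <<'E'
from h import *; from bench import r
S=r.snapshot("scene");Q=[565.6,-21.2,-0.3333]
a=S["pixels"][160:280,290:410,::-1].copy(); a=cv2.resize(a,None,fx=5,fy=5,interpolation=cv2.INTER_CUBIC)
for y in (8,32):
  for z in (16,26):
    for x in (-127,-105):
      u=(proj(S,nestT(Q,np.array([[x,y,z]],float)))[0]-[290,160])*5; cv2.circle(a,tuple(int(v) for v in u),2,(0,0,255) if z==16 else (0,255,0),-1)
cv2.imwrite("pics/d2.png",a)
E
```

```text
t 4.65 nest-frame tcp [-115.7   20.2   16.2] rot [180.    -0.   -19.39] F [-0.1  0.1 -0.9] gap -0.1
target [490.9  25.8   4. ] d [0.0297 0.     0.0122] w [ 0.     -0.     -0.0051]
```

View pics/d2.png

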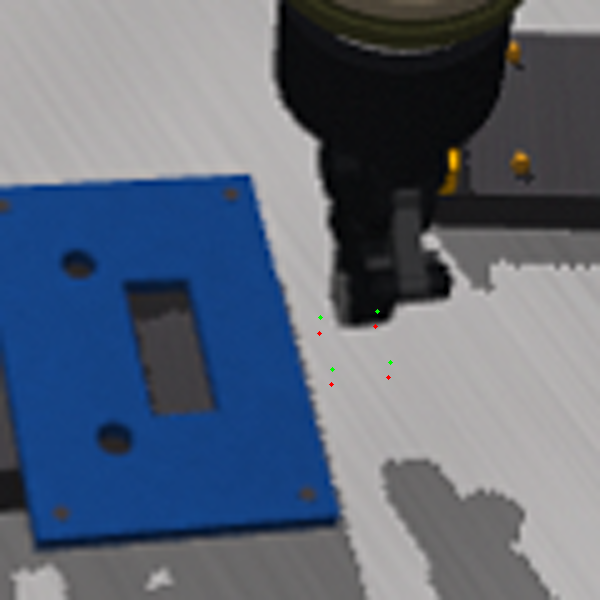

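```bash

python3 - <<'E'
from h import *; from bench import r
S=r.snapshot("scene");T=r.snapshot("top");Q=[565.6,-21.2,-0.3333]
cv2.imwrite("pics/top2.png",T["pixels"][:,:,::-1])
for z,P,u in [(47.8,[613.1,69.7],(95,143)),(32.8,[509.1,102.3],(32,400))]:
    g=ray(T,unz(u,270,190,6,5.7),0); print("light per mm",(g[:2]-P)/z)
L=(np.array([0,0]))
def zz(u): return (np.array(u)+.5)/5-.5+[290,160]
for u in [(385,465),(410,460),(440,470)]: print("shadow tip ground",ray(S,zz(u),0).round(1))
for z in (16,30,40): print(z,[ray(S,zz(u),z).round(1).tolist() for u in [(340,322),(385,322)]])
print("tcp",r.sense()["tool_pos"])
print("base",ray(S,(528,155),0))
E
```

```text
light per mm [0.01943248 0.90706992]
light per mm [0.05177033 0.9488292 ]
shadow tip ground [471.2  74.5   0. ]
shadow tip ground [461.7  76.9  -0. ]
shadow tip ground [453.9  86.1   0. ]
16 [[459.5, 18.4, 16.0], [444.1, 26.4, 16.0]]
30 [[465.4, 27.0, 30.0], [450.3, 34.8, 30.0]]
40 [[469.7, 33.1, 40.0], [454.8, 40.9, 40.0]]
tcp [462.68742506  35.83572117  16.14580454]
base [ 1.61802479e+01  1.94147199e+01 -1.13686838e-13]
```

View pics/top2.png

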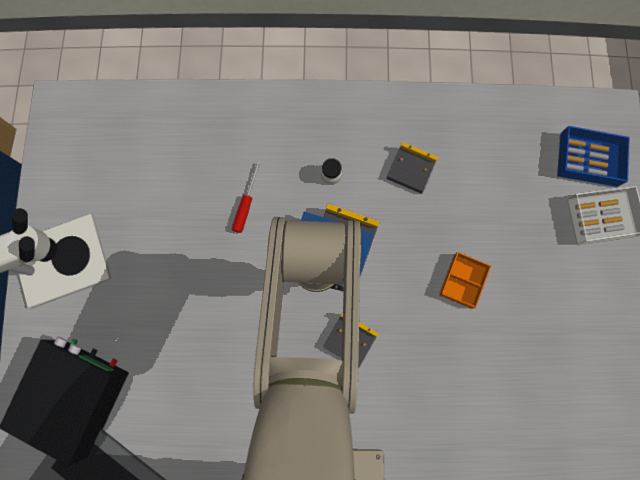

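The fingertips really stand about 24 mm higher than the reported TCP: both their image and their shadow put them near z≈40. I'll lower in small steps and watch the force.

>>> {"method": "jog_arm", "body": {"targets": [[0,0,0.006,0,0,0,1],[0,0,0.011,0,0,0,1],[0,0,0.014,0,0,0,1],[0,0,0.016,0,0,0,1],[0,0,0.016,0,0,0,1]]}}

```text
time: 5.22
tool_pos: [462.0, 35.9, -0.7]
tcp_rot: [180.0, 0.1, -19.4]
ft_force: [0.2, -0.2, -0.9]
finger_gap: 0.0
```

```bash

python3 go.py -86 20 4; python3 - <<'E'
from h import *; from bench import r
S=r.snapshot("scene");Q=[565.6,-21.2,-0.3333]
a=S["pixels"][160:280,290:410,::-1].copy(); a=cv2.resize(a,None,fx=5,fy=5,interpolation=cv2.INTER_CUBIC)
for y in (8,32):
  for z in (0,24):
    for x in (-127,-105):
      u=(proj(S,nestT(Q,np.array([[x,y,z]],float)))[0]-[290,160])*5; cv2.circle(a,tuple(int(v) for v in u),2,(0,0,255) if z==0 else (0,255,0),-1)
cv2.imwrite("pics/d3.png",a)
E
```

```text
t 5.22 nest-frame tcp [-116.6   20.1   -0.7] rot [ 1.7998e+02  8.0000e-02 -1.9380e+01] F [ 0.2 -0.2 -0.9] gap 0.0
target [490.9  25.8   4. ] d [ 0.0306 -0.0001 -0.0047] w [ 0.0004  0.0014 -0.0049]
```

View pics/d3.png

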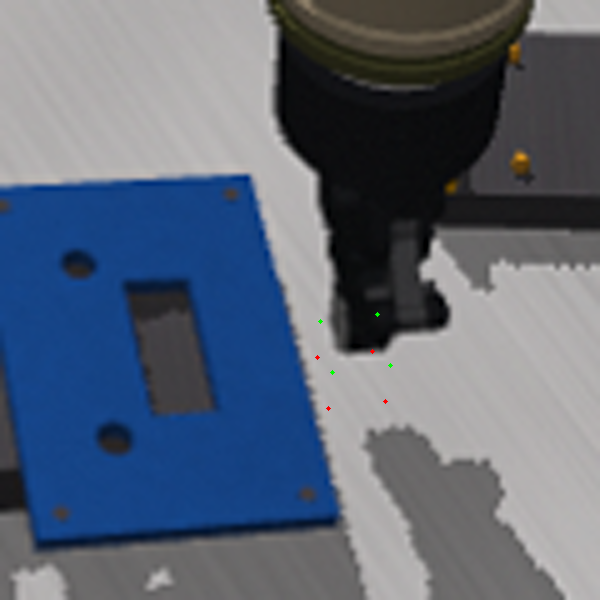

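>>> {"method": "jog_arm", "body": {"targets": [[0,0,0.004,0,0,0,1],[0.004,0,0.008,0,0,0,1],[0.008,0,0.008,0,0,0,1],[0.012,0,0.008,0,0,0,1],[0.014,0,0.008,0,0,0,1]]}}

```text
time: 5.68
tool_pos: [476.6, 31.0, -7.7]
tcp_rot: [-180.0, -0.0, -19.4]
ft_force: [-0.6, 0.8, -0.0]
finger_gap: -0.1
```

>>> {"method": "jog_arm", "body": {"targets": [[0.002,0,0.0,0,0,0,1],[0.004,0,0.0,0,0,0,1],[0.005,0,0.0,0,0,0,1],[0.006,0,0,0,0,0,1],[0.007,0,0,0,0,0,1]]}}

```text
time: 6.1
tool_pos: [482.6, 28.9, -7.8]
tcp_rot: [-180.0, 0.0, -19.4]
ft_force: [-1.3, -0.3, 1.0]
finger_gap: 0.3
```

```bash

python3 go.py -86 20 4; python3 look.py e
```

```text
t 6.1 nest-frame tcp [-94.9  20.2  -7.8] rot [-1.800e+02  1.000e-02 -1.938e+01] F [-1.3 -0.3  1. ] gap 0.3
target [490.9  25.8   4. ] d [ 0.0089  0.0001 -0.0118] w [-0.      0.0001 -0.0049]
```

View pics/es.png

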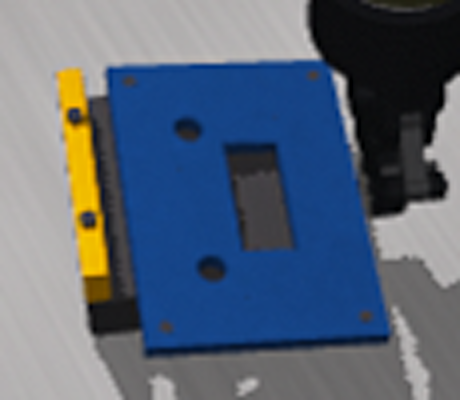

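>>> {"method": "jog_arm", "body": {"targets": [[0.001,0,0.0,0,0,0,1],[0.002,0,0.0,0,0,0,1],[0.003,0,0.0,0,0,0,1],[0.004,0,0,0,0,0,1],[0.005,0,0,0,0,0,1]]}}

```text
time: 6.62
tool_pos: [487.3, 27.2, -7.8]
tcp_rot: [180.0, 0.0, -19.4]
ft_force: [-1.3, 0.9, 0.8]
finger_gap: 0.0
```

```bash

python3 go.py -86 20 4; python3 look.py f
```

```text
t 6.62 nest-frame tcp [-89.8  20.1  -7.8] rot [180.     0.   -19.38] F [-1.3  0.9  0.8] gap 0.0
target [490.9  25.8   4. ] d [ 0.0038  0.0001 -0.0118] w [ 0.      0.0001 -0.0049]
```

View pics/fs.png

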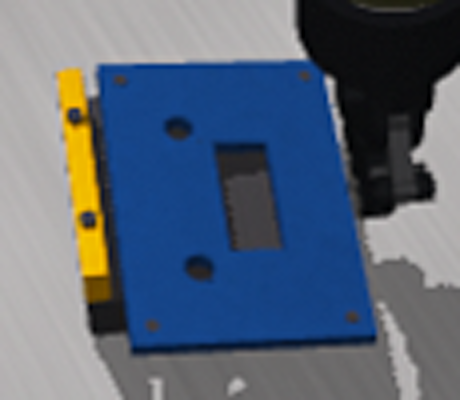

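>>> {"method": "jog_arm", "body": {"targets": [[0.001,0,0.0,0,0,0,1],[0.002,0,0.0,0,0,0,1],[0.003,0,0.0,0,0,0,1],[0.0035,0,0,0,0,0,1],[0.004,0,0,0,0,0,1]]}}

```text
time: 7.13
tool_pos: [491.1, 25.9, -7.8]
tcp_rot: [-180.0, 0.0, -19.4]
ft_force: [-0.8, -0.7, 1.0]
finger_gap: 0.1
```

```bash

python3 go.py -86 20 4; python3 look.py g
```

```text
t 7.13 nest-frame tcp [-85.8  20.1  -7.8] rot [-180.      0.    -19.38] F [-0.8 -0.7  1. ] gap 0.1
target [490.9  25.8   4. ] d [-0.0002  0.0001 -0.0118] w [-0.      0.0001 -0.005 ]
```

View pics/gs.png

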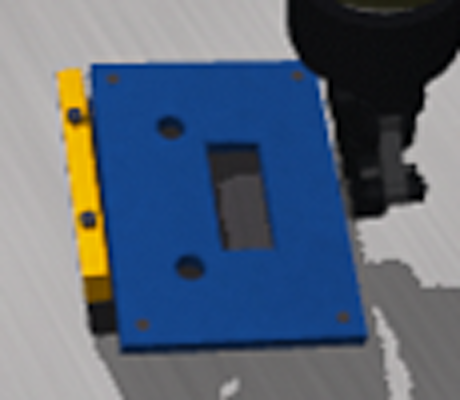

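>>> {"method": "jog_arm", "body": {"targets": [[0.0005,0,0.0,0,0,0,1],[0.001,0,0.0,0,0,0,1],[0.0015,0,0.0,0,0,0,1],[0.002,0,0,0,0,0,1]]}}

```text
time: 7.57
tool_pos: [492.6, 25.3, -7.9]
tcp_rot: [180.0, 0.0, -19.4]
ft_force: [-3.8, 0.7, 1.4]
finger_gap: 0.1
```

>>> {"method": "jog_arm", "body": {"targets": [[0.0005,0,0.0,0,0,0,1],[0.001,0,0.0,0,0,0,1],[0.001,0,0.0,0,0,0,1]]}}

```text
time: 7.82
tool_pos: [492.9, 25.0, -8.2]
tcp_rot: [180.0, 0.1, -19.4]
ft_force: [-4.8, 1.6, 2.5]
finger_gap: -0.2
```

```bash

python3 go.py -86 20 4; python3 look.py i
```

```text
t 7.82 nest-frame tcp [-83.8  19.9  -8.2] rot [ 1.7997e+02  1.1000e-01 -1.9380e+01] F [-4.8  1.6  2.5] gap -0.2
target [490.9  25.8   4. ] d [-0.0022 -0.0001 -0.0122] w [ 0.0004  0.002  -0.0049]
```

View pics/is.png

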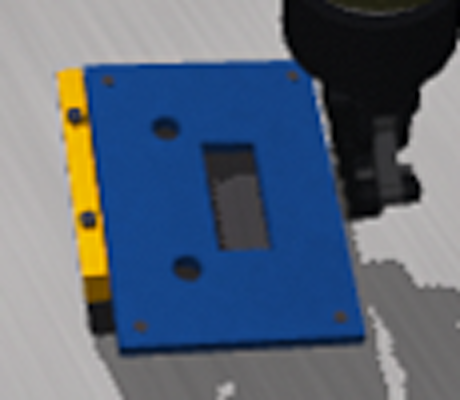

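>>> {"method": "jog_arm", "body": {"targets": [[0.001,0,0.0,0,0,0,1],[0.0015,0,0.0,0,0,0,1],[0.0015,0,0.0,0,0,0,1]]}}

```text
time: 8.17
tool_pos: [493.0, 24.9, -8.6]
tcp_rot: [180.0, 0.3, -19.4]
ft_force: [-9.8, 2.1, 4.9]
finger_gap: 0.0
```

```bash

python3 go.py -86 20 4; python3 - <<'E'
from h import *; from bench import r
S=r.snapshot("scene")
a=S["pixels"][180:280,255:370,::-1]; cv2.imwrite("pics/j.png",cv2.resize(a,None,fx=6,fy=6,interpolation=cv2.INTER_CUBIC))
E
```

```text
t 8.17 nest-frame tcp [-83.7  19.8  -8.6] rot [179.96   0.26 -19.37] F [-9.8  2.1  4.9] gap 0.0
target [490.9  25.8   4. ] d [-0.0024 -0.0002 -0.0126] w [ 0.0008  0.0046 -0.0048]
```

View pics/j.png

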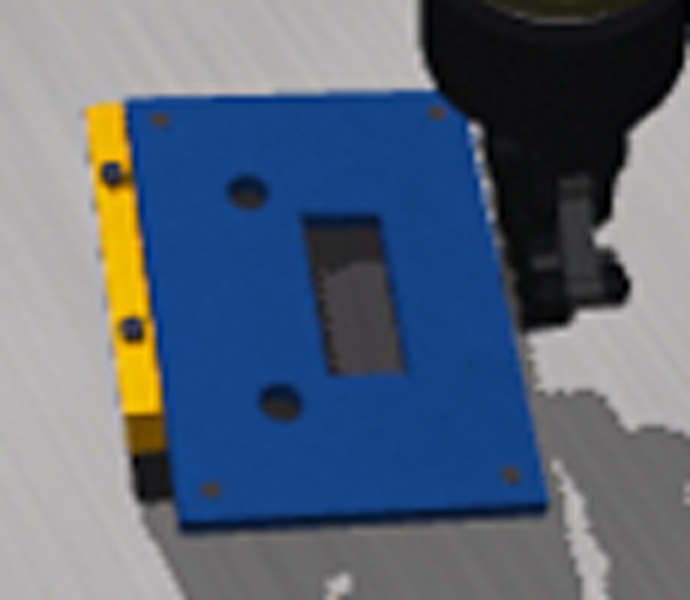

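>>> {"method": "jog_arm", "body": {"targets": [[-0.015,0,0.0,0,0,0,1],[-0.03,-0.01,0.0,0,0,0,1],[-0.032,-0.045,0.0,0,0,0,1],[-0.032,-0.082,0.0,0,0,0,1],[-0.032,-0.115,0.0,0,0,0,1]]}}

```text
time: 8.63
tool_pos: [504.3, 145.0, -7.3]
tcp_rot: [-179.9, -0.1, -19.4]
ft_force: [1.3, -0.9, 1.2]
finger_gap: 0.0
```

>>> {"method": "jog_arm", "body": {"targets": [[0.0,0,0.0,0,0,0,1],[0.025,0,0.0,0,0,0,1],[0.055,0,0.0,0,0,0,1],[0.063,0,0.0,0,0,0,1],[0.063,0,0.0,0,0,0,1]]}}

```text
time: 9.05
tool_pos: [565.2, 121.7, -7.2]
tcp_rot: [-180.0, -0.1, -19.5]
ft_force: [-0.3, 0.4, -0.0]
finger_gap: -0.0
```

```bash

python3 go.py -50 120 -8; python3 - <<'E'
from h import *; from bench import r
S=r.snapshot("scene")
a=S["pixels"][180:300,255:395,::-1]; cv2.imwrite("pics/k.png",cv2.resize(a,None,fx=5,fy=5,interpolation=cv2.INTER_CUBIC))
cv2.imwrite("pics/kt.png",r.snapshot("top")["pixels"][180:320,220:420,::-1].repeat(3,0).repeat(3,1))
E
```

```text
t 9.05 nest-frame tcp [-47.1 134.9  -7.2] rot [-1.7995e+02 -1.4000e-01 -1.9450e+01] F [-0.3  0.4 -0. ] gap -0.0
target [557.6 108.6  -8. ] d [-0.0028  0.0149  0.0008] w [-0.0008 -0.0024 -0.0062]
```

View pics/k.png

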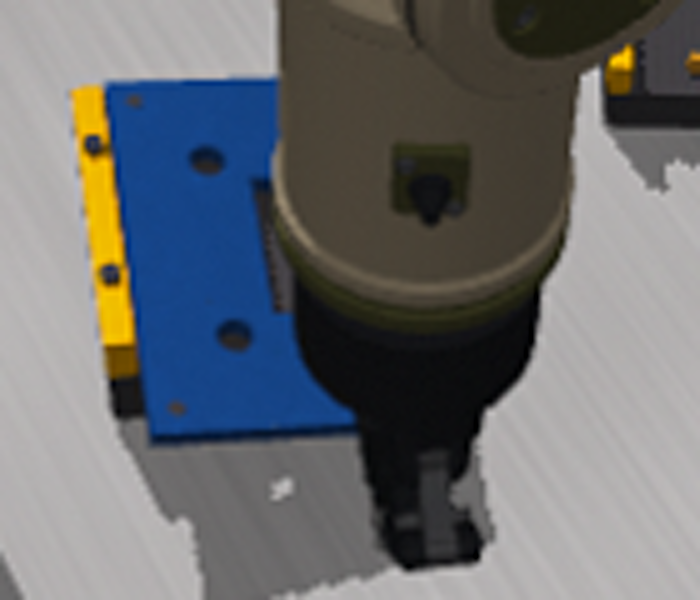

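View pics/kt.png

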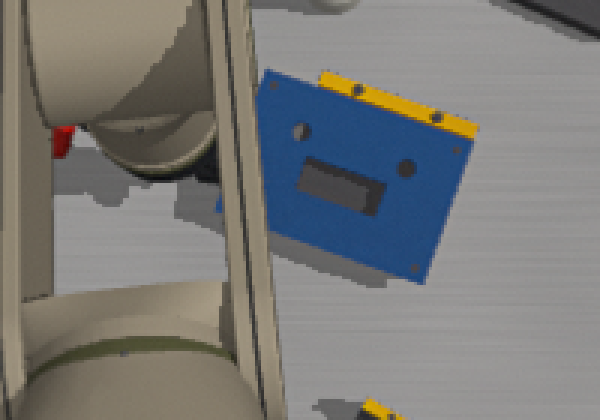

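```bash
cat > holes.py <<'E'
E
python3 - <<'E'
from h import *; from bench import r
T=r.snapshot("top");S=r.snapshot("scene");Q=[565.6,-21.2,-0.3333]
inv=lambda P:R.from_euler('z',-Q[2]).apply(P-[Q[0],Q[1],0])
for u in [(302,131),(406,168)]:
    print("top",inv(ray(T,unz(u,220,180,3,3),42.3)).round(1))
for u in [(235,334),(207,159)]:
    print("scene",inv(ray(S,unz(u,255,180,5,5),42.3)).round(1))
E
```

```text
top [ 1.5 58.3 42.3]
top [  1.5 -21.7  42.3]
scene [ 1.2 55.8 42.3]
scene [  1.4 -24.7  42.3]
```

>>> {"method": "jog_arm", "body": {"targets": [[-0.003,0.006,0.001,0,0,0,1],[-0.003,0.012,0.001,0,0,0,1],[-0.003,0.017,0.001,0,0,0,1],[-0.003,0.02,0.001,0,0,0,1],[-0.003,0.022,0.001,0,0,0,1]]}}

```text
time: 9.67
tool_pos: [552.3, 102.2, -8.7]
tcp_rot: [180.0, -0.0, -19.4]
ft_force: [-1.2, 0.1, -0.1]
finger_gap: 0.1
```

```bash
cat > v.py <<'E'
import sys
from h import *; from bench import r
a=r.snapshot("scene")["pixels"][180:290,255:395,::-1]; b=r.snapshot("top")["pixels"][190:290,280:400,::-1]
a=cv2.resize(a,(509,400),interpolation=cv2.INTER_CUBIC)
n=sys.argv[1]
cv2.imwrite(f"pics/{n}s.png",a);cv2.imwrite(f"pics/{n}t.png",cv2.resize(b,(480,400),interpolation=cv2.INTER_CUBIC))
E
python3 go.py -50 100 -8; python3 v.py m
```

```text
t 9.67 nest-frame tcp [-53.  112.3  -8.7] rot [ 1.800e+02 -1.000e-02 -1.941e+01] F [-1.2  0.1 -0.1] gap 0.1
target [551.1  89.7  -8. ] d [ 0.0031  0.0123 -0.0007] w [ 0.     -0.0001 -0.0054]
```

View pics/ms.png

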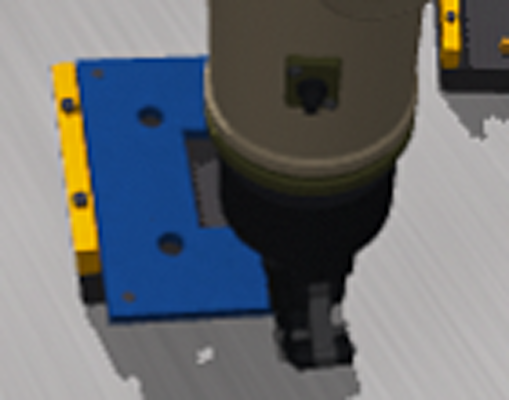

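View pics/mt.png

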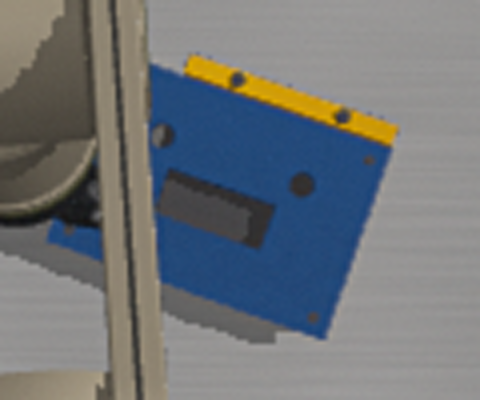

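>>> {"method": "jog_arm", "body": {"targets": [[0.001,0.0015,0,0,0,0,1],[0.002,0.003,0,0,0,0,1],[0.002,0.0045,0,0,0,0,1],[0.002,0.006,0,0,0,0,1],[0.002,0.0075,0,0,0,0,1]]}}

```text
time: 10.18
tool_pos: [551.9, 95.1, -8.8]
tcp_rot: [-180.0, 0.0, -19.4]
ft_force: [0.3, 0.7, 0.6]
finger_gap: 0.2
```

>>> {"method": "jog_arm", "body": {"targets": [[0,0.001,0,0,0,0,1],[0,0.002,0,0,0,0,1],[0,0.003,0,0,0,0,1],[0,0.004,0,0,0,0,1],[0,0.005,0,0,0,0,1]]}}

```text
time: 10.6
tool_pos: [550.2, 90.3, -8.8]
tcp_rot: [180.0, 0.0, -19.4]
ft_force: [-0.0, 0.2, -0.2]
finger_gap: 0.2
```

```bash
python3 go.py -50 100 -8; python3 v.py n
```

```text
t 10.6 nest-frame tcp [-51.  100.3  -8.8] rot [ 1.800e+02  1.000e-02 -1.938e+01] F [-0.   0.2 -0.2] gap 0.2
target [551.1  89.7  -8. ] d [ 0.001   0.0003 -0.0008] w [ 0.      0.0001 -0.0049]
```

View pics/ns.png

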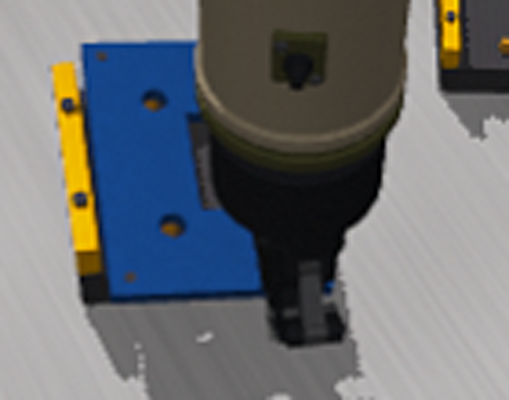

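View pics/nt.png

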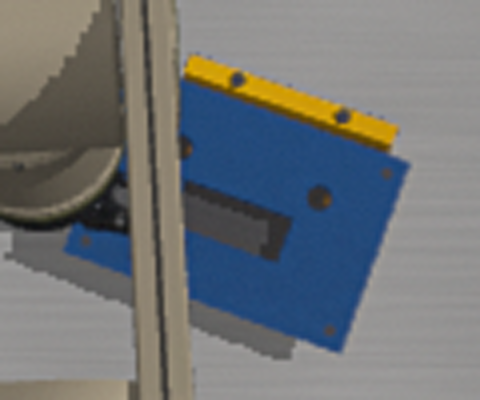

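```bash
python3 - <<'E'
from h import *; from bench import r
T=r.snapshot("top");S=r.snapshot("scene");Q=[565.6,-21.2,-0.3333]
inv=lambda P:R.from_euler('z',-Q[2]).apply(P-[Q[0],Q[1],0])
print("top",inv(ray(T,unz((320,197),280,190,4,4),42.3)).round(1))
for u in [(173,225),(153,100)]:
    print("scene",inv(ray(S,unz(u,255,180,3.636,3.636),42.3)).round(1))
a=S["pixels"][185:270,260:330,::-1]; cv2.imwrite("pics/o.png",cv2.resize(a,(490,595),interpolation=cv2.INTER_CUBIC))
E
```

```text
top [ -1.7 -33.4  42.3]
scene [-1.3 45.4 42.3]
scene [ -1.2 -34.7  42.3]
```

View pics/o.png

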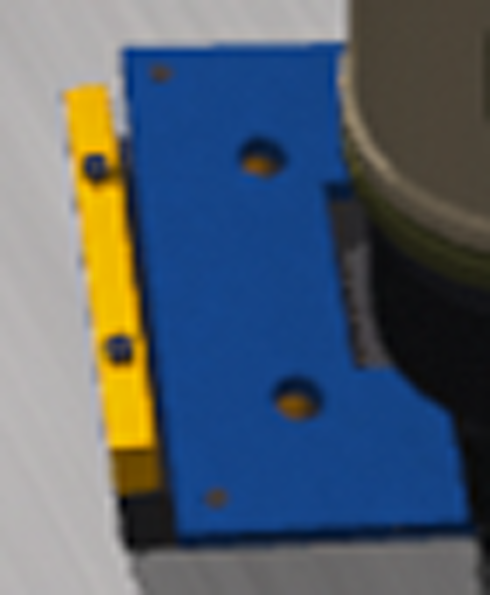

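>>> {"method": "jog_arm", "body": {"targets": [[0.0015,0.001,0,0,0,0,1],[0.003,0.002,0,0,0,0,1],[0.0045,0.003,0,0,0,0,1],[0.006,0.004,0,0,0,0,1],[0.006,0.004,0,0,0,0,1]]}}

```text
time: 11.22
tool_pos: [555.0, 84.2, -8.7]
tcp_rot: [180.0, -0.0, -19.4]
ft_force: [-0.7, -0.1, 0.7]
finger_gap: -0.3
```

```bash
cat > w.py <<'E'
import sys
from h import *; from bench import r
T=r.snapshot("top");S=r.snapshot("scene")
a=S["pixels"][185:275,260:365,::-1]; b=T["pixels"][190:290,280:400,::-1]
a=cv2.resize(a,None,fx=5,fy=5,interpolation=cv2.INTER_CUBIC)
n=sys.argv[1]
cv2.imwrite(f"pics/{n}s.png",a);cv2.imwrite(f"pics/{n}t.png",cv2.resize(b,(480,400),interpolation=cv2.INTER_CUBIC))
E
python3 go.py -50 100 -8; python3 w.py p
```

```text
t 11.22 nest-frame tcp [-44.5  96.1  -8.7] rot [ 1.7999e+02 -2.0000e-02 -1.9390e+01] F [-0.7 -0.1  0.7] gap -0.3
target [551.1  89.7  -8. ] d [-0.0055 -0.0038 -0.0007] w [ 0.0001 -0.0003 -0.0052]
```

View pics/ps.png

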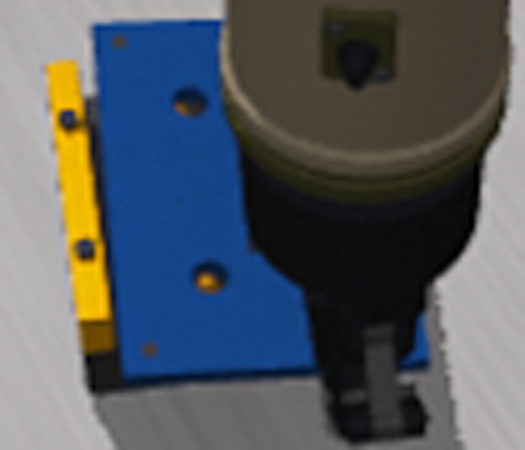

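View pics/pt.png

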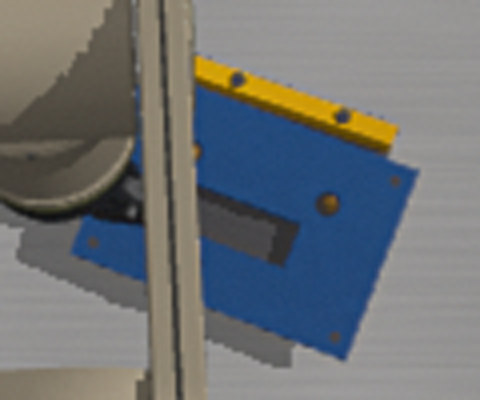

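```bash
python3 - <<'E'
from h import *; from bench import r
T=r.snapshot("top");S=r.snapshot("scene");Q=[565.6,-21.2,-0.3333]
inv=lambda P:R.from_euler('z',-Q[2]).apply(P-[Q[0],Q[1],0])
print("top",inv(ray(T,unz((328,204),280,190,4,4),42.3)).round(1))
for u in [(210,277),(190,101)]:
    print("scene",inv(ray(S,unz(u,260,185,5,5),42.3)).round(1))
print("pins top px",[((p-[280,190]+.5)*4-.5).round(1).tolist() for p in proj(T,nestT(Q,np.array([[0,40.,39],[0,-40,39]])))])
print("pins sc px",[((p-[260,185]+.5)*5-.5).round(1).tolist() for p in proj(S,nestT(Q,np.array([[0,40.,39],[0,-40,39]])))])
b=T["pixels"][225:255,320:380,::-1];a=S["pixels"][195:250,285:315,::-1]
cv2.imwrite("pics/q.png",np.hstack([cv2.resize(b,(600,300),interpolation=cv2.INTER_CUBIC),np.zeros((300,10,3),np.uint8),cv2.resize(a,(164,300),interpolation=cv2.INTER_CUBIC)]))
E
```

```text
top [ -3.9 -38.8  42.3]
scene [-0.6 41.9 42.3]
scene [ -3.6 -40.1  42.3]
pins top px [[193.4, 149.9], [332.1, 199.3]]
pins sc px [[207.8, 278.1], [181.0, 107.6]]
```

View pics/q.png

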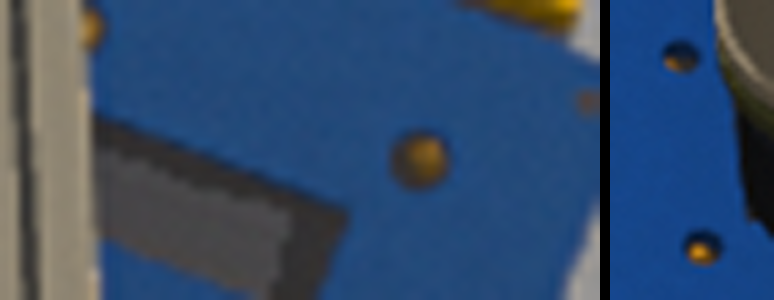

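>>> {"method": "jog_arm", "body": {"targets": [[0,-0.02,0,0,0,0,1],[-0.015,-0.025,0,0,0,0,1],[-0.05,-0.025,0,0,0,0,1],[-0.063,-0.02,0,0,0,0,1],[-0.063,0.02,0,0,0,0,1]]}}

```text
time: 11.83
tool_pos: [487.2, 91.3, -8.9]
tcp_rot: [-179.9, 0.0, -19.1]
ft_force: [1.3, -0.8, -0.2]
finger_gap: -0.2
```

>>> {"method": "jog_arm", "body": {"targets": [[0,0.04,0,0,0,0,1],[0,0.08,0,0,0,0,1],[0,0.101,0,0,0,0,1],[0,0.101,0,0,0,0,1]]}}

```text
time: 12.17
tool_pos: [453.6, -11.8, -8.9]
tcp_rot: [179.9, 0.0, -19.5]
ft_force: [-0.8, 0.7, -1.0]
finger_gap: -0.1
```

```bash
python3 go.py -90 -25 -8; python3 w.py r
```

```text
t 12.17 nest-frame tcp [-109.   -27.7   -8.9] rot [ 1.7992e+02  2.0000e-02 -1.9530e+01] F [-0.8  0.7 -1. ] gap -0.1
target [472.4 -15.4  -8. ] d [ 0.019  -0.0029 -0.0009] w [ 0.0014  0.0003 -0.0075]
```

View pics/rs.png

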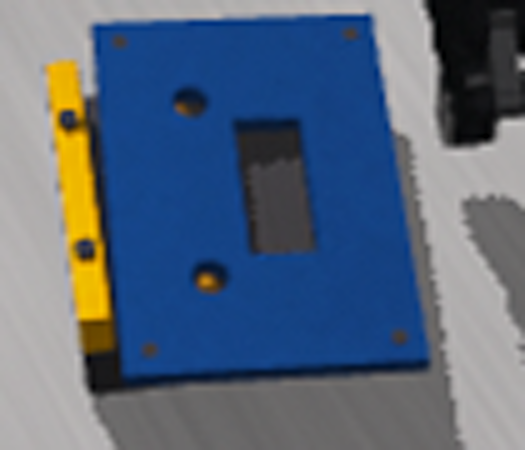

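>>> {"method": "jog_arm", "body": {"targets": [[0.006,0,0,0,0,0,1],[0.012,0,0,0,0,0,1],[0.016,0,0,0,0,0,1],[0.018,0,0,0,0,0,1],[0.02,0,0,0,0,0,1]]}}

```text
time: 12.68
tool_pos: [474.4, -14.8, -8.9]
tcp_rot: [180.0, 0.0, -19.3]
ft_force: [-0.9, 0.5, 0.1]
finger_gap: -0.6
```

>>> {"method": "jog_arm", "body": {"targets": [[0.001,0,0,0,0,0,1],[0.002,0,0,0,0,0,1],[0.003,0,0,0,0,0,1],[0.004,0,0,0,0,0,1]]}}

```text
time: 13.02
tool_pos: [477.7, -16.5, -8.8]
tcp_rot: [180.0, 0.0, -19.4]
ft_force: [-0.1, 0.2, 0.8]
finger_gap: 0.2
```

```bash
python3 go.py -90 -25 -8; python3 w.py s
```

```text
t 13.02 nest-frame tcp [-84.6 -24.4  -8.8] rot [ 1.800e+02  1.000e-02 -1.937e+01] F [-0.1  0.2  0.8] gap 0.2
target [472.4 -15.4  -8. ] d [-0.0054  0.0007 -0.0008] w [ 0.      0.0001 -0.0049]
```

View pics/ss.png

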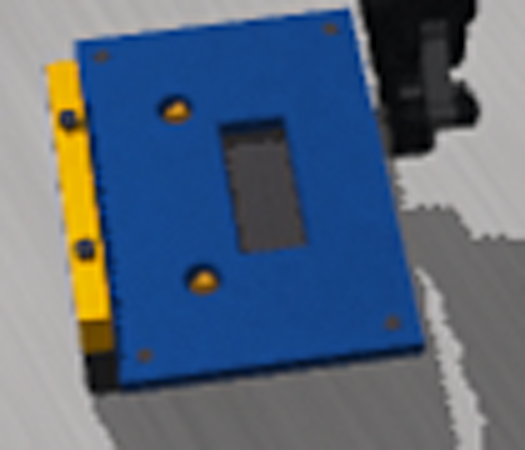

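```bash
cat > m.py <<'E'
import sys
from h import *; from bench import r
S=r.snapshot("scene");Q=[565.6,-21.2,-0.3333]
inv=lambda P:R.from_euler('z',-Q[2]).apply(P-[Q[0],Q[1],0])
a=np.array(sys.argv[1:],float).reshape(-1,2)
for z in (38,42.3): print(z,[inv(ray(S,unz(u,260,185,5,5),z)).round(1).tolist()[:2] for u in a])
E
python3 m.py 203 280 175 109
python3 - <<'E'
from h import *; from bench import r
a=r.snapshot("scene")["pixels"][180:275,265:350,::-1]
cv2.imwrite("pics/u.png",cv2.resize(a,None,fx=6.3,fy=6.3,interpolation=cv2.INTER_CUBIC))
E
```

```text
38 [[1.8, 39.9], [2.3, -40.5]]
42.3 [[2.0, 42.9], [2.5, -37.0]]
```

View pics/u.png

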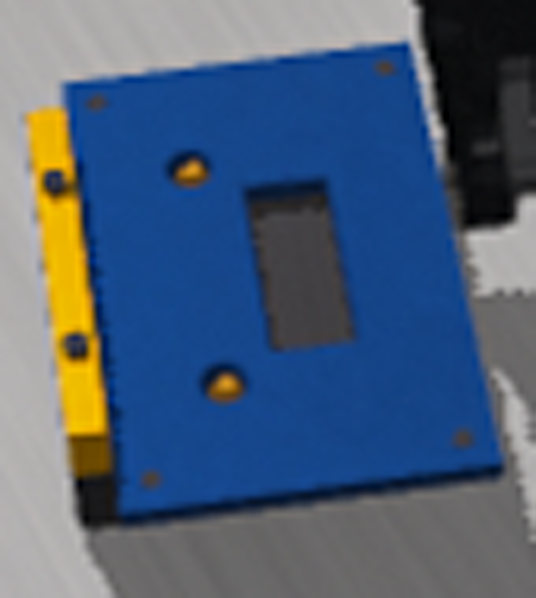

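View pics/st.png

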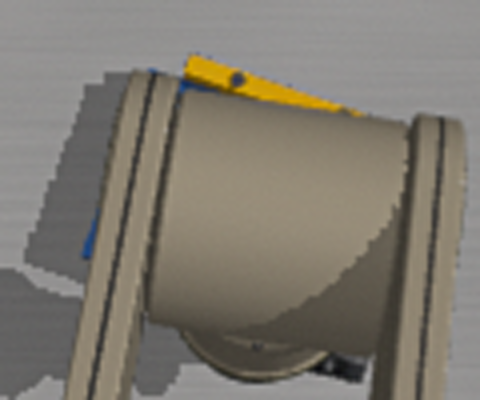

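```bash
cat > fit.py <<'E'
import sys
from h import *; from bench import r
S=r.snapshot("scene");Q=[565.6,-21.2,-0.3333]
sd=proj(S,nestT(Q,PC+[-20,0,30]))-[0.6,-0.5]
def fit(ps,lab="plate"):
    f=lambda q:(proj(S,plateT(q,PC))-[0.6,-0.5]-ps).ravel()
    m=least_squares(f,[550,-20,30,Q[2],-0.05,0])
    p=m.x; inv=lambda P:R.from_euler('z',-Q[2]).apply(P-[Q[0],Q[1],0])
    print(lab,"res",np.abs(m.fun).max().round(2),"nest-frame origin",inv(p[:3]).round(1),"dyaw %.3f pitch %.3f roll %.3f"%(p[3]-Q[2],p[4],p[5]))
    print("holes",inv(plateT(p,PC[4:])).round(1).tolist())
E
python3 - <<'E'
from fit import *
z=lambda p:unz(p,265,180,6.3,6.3)
fit(z([(115,513),(63,85),(500,465),(410,42),(224,383),(188,169)]))
print("seated px",((sd+.5-[265,180])*6.3-.5).round().tolist())
E
```

```text
plate res 0.38 nest-frame origin [-19.   -3.6  27.1] dyaw -0.002 pitch 0.008 roll 0.002
holes [[1.1, 36.3, 35.0], [1.0, -43.7, 34.8]]
seated px [[122.0, 518.0], [65.0, 86.0], [507.0, 469.0], [416.0, 45.0], [227.0, 387.0], [193.0, 172.0]]
```

Pose fit says the plate is flat (pitch and yaw ≈ 0), so it seems to have dropped onto the pins. I'll back away and check with both cameras.

>>> {"method": "jog_arm", "body": {"targets": [[-0.01,0,0,0,0,0,1],[-0.03,0,0,0,0,0,1],[-0.03,0,-0.04,0,0,0,1],[-0.03,0.02,-0.08,0,0,0,1],[-0.03,0.05,-0.12,0,0,0,1]]}}

```text
time: 13.68
tool_pos: [434.2, -46.5, 103.3]
tcp_rot: [-180.0, 0.1, -19.2]
ft_force: [1.3, -0.7, 0.5]
finger_gap: -0.3
```

>>> {"method": "jog_arm", "body": {"targets": [[0,0.04,-0.01,0,0,0,1],[0,0.08,-0.02,0,0,0,1],[0,0.12,-0.03,0,0,0,1],[0,0.16,-0.04,0,0,0,1],[0,0.2,-0.05,0,0,0,1]]}}

```text
time: 14.1
tool_pos: [367.7, -237.7, 152.9]
tcp_rot: [180.0, -0.1, -19.4]
ft_force: [0.9, -0.8, 0.6]
finger_gap: 0.2
```

>>> {"method": "jog_arm", "body": {"targets": [[0,0.04,0,0,0,0,1],[0,0.08,0,0,0,0,1],[0,0.12,0,0,0,0,1],[0,0.14,0,0,0,0,1],[0,0.14,0,0,0,0,1]]}}

```text
time: 14.52
tool_pos: [320.2, -371.8, 152.1]
tcp_rot: [179.9, 0.0, -19.6]
ft_force: [-0.0, -0.5, -0.1]
finger_gap: 0.0
```

```bash
python3 go.py; python3 - <<'E'
from h import *; from bench import r
T=r.snapshot("top");S=r.snapshot("scene")
cv2.imwrite("pics/zt.png",cv2.resize(T["pixels"][190:295,270:400,::-1],(780,599),interpolation=cv2.INTER_CUBIC))
cv2.imwrite("pics/zs.png",cv2.resize(S["pixels"][180:280,255:370,::-1],(690,600),interpolation=cv2.INTER_CUBIC))
cv2.imwrite("pics/zfull.png",T["pixels"][:,:,::-1])
E
```

```text
t 14.52 nest-frame tcp [-117.2 -411.6  152.1] rot [179.92   0.   -19.62] F [-0.  -0.5 -0.1] gap 0.0
```

View pics/zt.png

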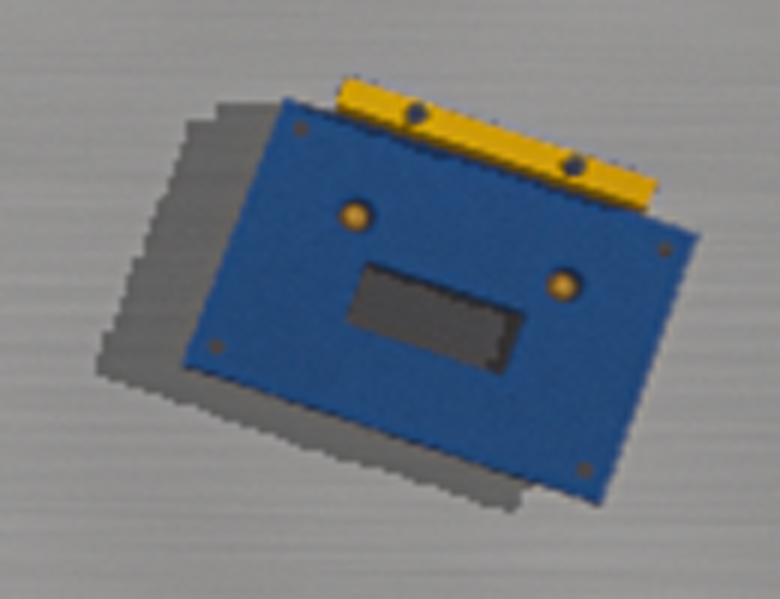

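View pics/zs.png

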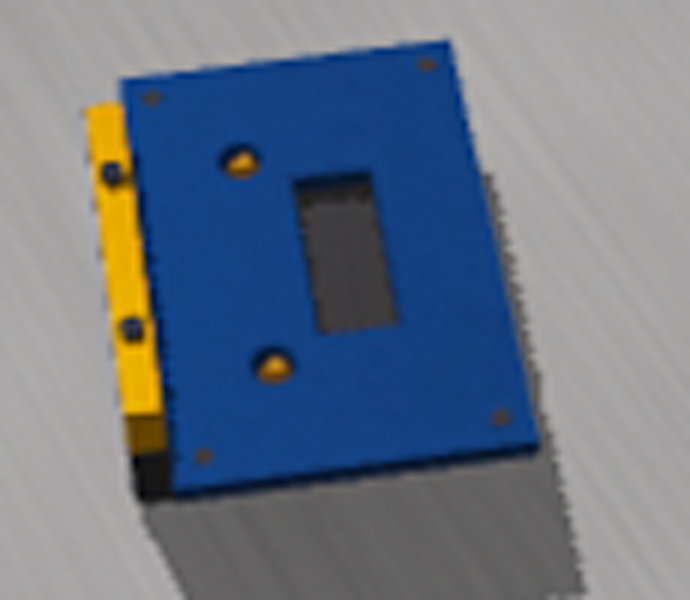

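View pics/zfull.png

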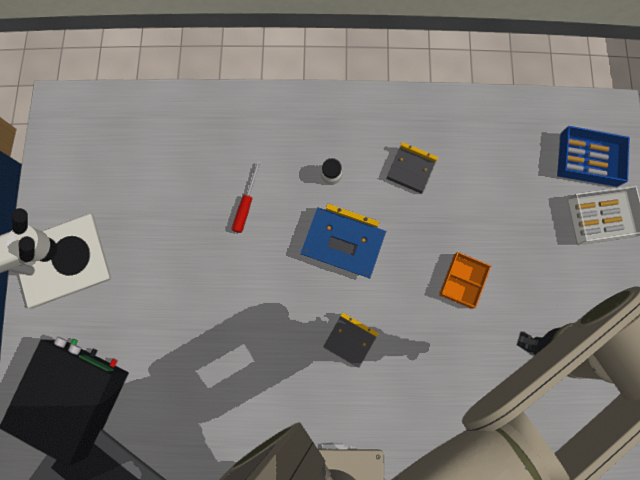

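```bash
python3 - <<'E'
from h import *; from bench import r
T=r.snapshot("top");S=r.snapshot("scene");Q=np.array([565.607,-21.221,-0.33325])
zt=lambda p:unz(p,270,190,6,5.705); zs=lambda p:unz(p,255,180,6,6)
pt=zt([(288,98),(698,236),(185,366),(602,504),(356,216),(564,286)]); ps=zs([(172,490),(120,80),(540,447),(450,40),(274,364),(241,160)])
nt=zt([(343,78),(658,183),(337,110),(645,212)]); ns=zs([(122,418),(85,105),(162,413),(122,100)])
bt=(proj(T,nestT(Q,NC))-nt).mean(0); bs=(proj(S,nestT(Q,NC))-ns).mean(0); print(bt,bs)
f=lambda q:np.r_[(proj(T,plateT(q,PC))-bt-pt).ravel(),(proj(S,plateT(q,PC))-bs-ps).ravel()]
m=least_squares(f,[550,-20,30,Q[2],0,0]);p=m.x
inv=lambda P:R.from_euler('z',-Q[2]).apply(P-[Q[0],Q[1],0])
print(np.abs(m.fun).max(),inv(p[:3]).round(1),(p[3:]-[Q[2],0,0]).round(3)); print(inv(plateT(p,PC[4:])).round(1).tolist())
E
```

```text
[-0.13415017 -0.8999587 ] [ 0.61483195 -0.5257672 ]
0.661289355027975 [-18.6  -1.4  30. ] [ 0.004 -0.011 -0.004]
[[1.1, 38.7, 38.1], [1.5, -41.3, 38.4]]
```

```bash
python3 -c "
from bench import r
print(r.hand_in()); print(r.sense()['time'])"
```

```text
the job is handed in; nothing more can be done
None
the job is handed in; nothing more can be done
```

The face plate is on the nest with both pins showing through its round holes, and the job is handed in at about 14.7 s of the 48 s. I pushed it with the shut fingertips only: up to the back stop from the front, then sideways from its +y end. A final nudge at the front near its −y end dropped it over the pins.

- **Plate position:** a fit to both cameras after backing off put its underside at 30.0 mm, level and square to about 0.01 rad. The holes came out about 1.7 mm and 2.0 mm from the pin axes. The pins' play in the holes is 1.5 mm and the camera calibration is good to about 2 mm.
- **Other objects:** the screwdriver, tray and jar look unmoved in the last top picture. I checked them only by eye. The arm ended well clear of everything, and the forces I saw stayed under about 12 N.

Two things disagreed with what I expected:
- **Fingertip height:** the shut fingertips stood about 24 mm higher than the reported TCP, judged from the image and their shadow. My first approach with the open gripper therefore passed above the plate's front edge without touching it. I pushed with the reported TCP at about −8 mm instead.
- **Sideways push:** it let the plate slip about 3 mm off the stop at its −y end, and the final nudge at the front put that right.

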